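# Tighten a banding wheel's lock ring with the pin spanner that fits

## Task

Tighten the lock ring on the banding wheel's bearing housing. Take the pin spanner whose two prongs are as far apart as the ring's two holes, stand it with both prongs fully down in the holes, and only then turn the ring clockwise (seen from above) with it until the ring's lug comes up against the stop post. Leave the spanner standing in the ring, let go of it, and leave the other spanner in its block.

Things in the scene. Friction and masses are not known exactly. Their poses are not given: they have to be found in the camera images.
- wide_spanner: Fitting pin spanner, 0.22 kg, in a wooden rest block left or right. Origin midway between prong tips (6 mm above table now); z up, x along bar through both prongs (half-turn symmetric). Prongs 80 mm apart, 10 mm thick, 18 mm long, tapered tips. Dark steel bar 98x18 mm, 18-32 mm above origin; on it a flat upright tongue to hold, 44 mm long (x), 14 mm thick (y), held at 40-72 mm above origin.
- narrow_spanner: The pin spanner that does not fit: same make and axes, bar 62 mm long, prongs only 44 mm apart, in the other rest block (both blocks 124x44x24 mm, light wood, fixed, one on each side of the housing). Leave it there. (Mind the room: a tall upright panel stands on the table left of all this, at y = 0.15 to 0.17 m, from x = 0.59 m to the back: pass it with the arm drawn in.)
- lock_ring (a joint): Turn of the bare steel lock ring (116 mm across, 20 mm thick, top 52 mm above table) on the round grey housing (160 mm) between the blocks. rad, grows clockwise from above; starts 0 to 0.3; 1.0 is the hard stop, where the block-like lug on its rim meets the steel stop post. Light friction, 0.15 N m, stays where left. The prongs have about 0.12 rad play: turn the spanner that much further.
- ring_hole (a point): Mouth centre of one of the ring's two round holes, at its top face, turning with it. z up; x points outward from the ring's centre, which is 40 mm behind (-x); the other hole is 80 mm behind. Holes 20 mm wide (24 at the chamfered mouth), 20 mm deep. With the spanner fully down its bar lies on the ring and its origin is 18 mm under the top face, at the ring's centre.

How it is judged:
On the way, in this order (a step that is already met when the one before it is completed fails the run):
1. both prongs of the wide spanner stand in the ring's two holes (at least 10 mm deep) before the ring has been turned (hole moved less than 12 mm) (z of wide_spanner in the frame of ring_hole below -0.01 m and x of wide_spanner in the frame of ring_hole between -0.055 and -0.025 m and y of wide_spanner in the frame of ring_hole between -0.015 and 0.015 m and angle between the x axis of wide_spanner and the x axis of ring_hole, either way round below 0.35 rad and angle between wide_spanner's own z axis and vertical below 0.2 rad and distance of ring_hole from where it was at the start of the episode below 0.012 m), for 0.2 s.
2. the ring is turned clockwise to its stop (within 0.17 rad) with the prongs in its holes (value of joint lock_ring above 0.83 rad and z of wide_spanner in the frame of ring_hole below -0.01 m and angle between the x axis of wide_spanner and the x axis of ring_hole, either way round below 0.35 rad), for 0.2 s.
At the end, for the whole second after the job is handed in: The lock ring stands within 0.17 rad of its clockwise stop, and the wide spanner is at rest upright (within 0.2 rad) in the ring, both prongs at least 10 mm deep in the holes, its middle within 15 mm of the ring's centre, let go (all of step 2 and x of wide_spanner in the frame of ring_hole between -0.055 and -0.025 m and y of wide_spanner in the frame of ring_hole between -0.015 and 0.015 m and angle between wide_spanner's own z axis and vertical below 0.2 rad and linear speed of wide_spanner below 0.02 m/s); the robot touches nothing.
It fails at once if the narrow spanner is taken from its block or shifted by more than 15 mm (distance of narrow_spanner from where it was at the start of the episode above 0.015 m).
It also fails if it takes over 45 s, if anything falls off the work surface, if the arm or the gripper's body presses on something with over 40 N, if the wrist force passes 120 N, or if a joint passes its speed limit or range.

## Robot

A 6-joint arm with a two-finger parallel gripper is mounted at the origin on a cart in front of the work surface, level with it; the furniture and walls round the work are solid. World frame = base frame: x ahead of the robot, y to its left, z up, the work surface at z = 0. Lengths are in m, angles in rad, forces in N, time in s.
With the tool pointing down it reaches from about 0.275 to 0.75 m from the base axis. Payload 10.2 kg.
Tool frame: the origin (TCP) lies midway between the tips of the shut fingers; the grasp point (between the pads) lies 19 mm behind it (robot.hold_point_z is the distance from the TCP to the grasp point, in m); z points along the fingers, y is the line along which they close (so a half turn about z gives the same grasp; the last joint's range is limited). The gripper opens to 88 mm and grips with 3 to 60 N. Pads are 18 mm wide; open, the fingers measure 123 mm over their backs; the gripper's body (75 mm by 187 mm) begins 45 mm behind the grasp point.
Start: joints at [-1.563, 0.313, 1.498, -0, 1.331, -0.223], TCP at [0.12, -0.511, 0.239] pointing down, gripper open.
Joint ranges: [-2.94, 2.94], [-0.97, 2.17], [0.19, 2.56], [-1.23, 4.37], [0.02, 3.11], [-2.88, 2.88]. Speed limits (rad/s): [2.39, 2.39, 3.01, 3.14, 3.14, 3.14].

## Interface

Orientations are given as a unit quaternion [w, x, y, z].
In Python, from plant import robot gives the robot as it stands. The module is installed in compiled form; this text tells all that it offers.
- The arm moves only by the tool step_arm, never from a script. Its argument "moves" is a list of rows, each an object of numbers: "dx", "dy", "dz": the shift along the world's x, y, z in mm; "yaw": the turn about the world's z in rad; "grip": the closure, from 0 (fully open) to 1 (shut). In form: [{"dx": .., "dy": .., "dz": .., "yaw": .., "grip": ..}, ...]. A call has exactly 10 rows; each row is the pose to reach, as a shift and turn from the pose commanded when the call began; what a row does not reach only later rows make up. A row lasts 1/10 s, in which the tool goes at most 50 mm and 8.59 degrees, less where a joint would pass 70% of its speed; a pose out of reach is approached as far as the arm can. A call with a gripper value outside its range is refused whole. The fingers move at their own pace and stop on an object; the grip force is fixed at half the most. Time passes only in rows, so rows that repeat a pose let the fingers close, or fill a call up. It gives the time, the measured TCP pose, the force, the opening and the grip force at its end, in the units of the state.
- robot.observe(): the state, without advancing time (a new reading comes with each control period).
- robot.grab_frame(name): name is "scene" or "top" or "wrist"; returns a dict with "color" (400x640x3 uint8, red, green, blue), "fx", "fy", "cx", "cy" (pixels), "dist" ([k1, k2, p1, p2, k3] as OpenCV has them; the pictures are not rectified), "R" (3x3) and "t" (3): a world point X has camera coordinates R X + t. Camera axes: x right, y down, z forward; pixel columns grow to the right and rows downward; lengths in m; the calibration is good to about 2 mm. A picture is of the moment at which its call begins. There is no depth.
- robot.sign_off(): hands the job in; it is judged then, once.
The state is a dict: "clock": time; "joints": joint angles; "joint_velocities": joint speeds; "joint_efforts": joint torques, N m; "ee_pos": TCP position; "orientation": TCP orientation; "force": force on the tool from outside, world axes, zero at the start; "wrist_torque": the same for the moment, N m; "opening": opening from 0.0 (shut) to 1.0 (fully open); "grip_force": force on a finger pad.
Only numpy, scipy, OpenCV 4.12 (cv2) and the standard library are available. Lean on these libraries where they do the work, as an engineer would, in place of code of your own. Each camera call takes 0.05 s, during which the arm holds its last target. There are 200 camera calls.

## Working session

There is one attempt and no reset: what is moved stays moved. The work goes in short steps, Python scripts to look and compute and a tool call to move; the robot and the scene stay as the last step left them, time stands still between calls to the robot, and variables do not carry over. Pictures are saved under pics/ and viewed, at most 10 in all, crops included, and the job is handed in when it is done.

Besides the shell and the picture viewer there is one more tool, called after "Emit:" by a JSON object that holds its "api" and its "payload", one argument or row to a line. step_arm: Moves the arm, as the interface text tells. Its arguments: {"type":"object","properties":{"moves":{"type":"array","items":{"type":"object","properties":{"dx":{"type":"number"},"dy":{"type":"number"},"dz":{"type":"number"},"yaw":{"type":"number"},"grip":{"type":"number"}}}}},"required":["moves"]}

```bash
mkdir -p pics; cat > h.py <<'E'
import numpy as np, cv2, pickle
from plant import robot
def grab(n,save=None):
    f=robot.grab_frame(n)
    if save:
        cv2.imwrite(f'pics/{save}.png',f['color'][:,:,::-1]); pickle.dump(f,open(f'pics/{save}.pkl','wb'))
    return f
def load(s): return pickle.load(open(f'pics/{s}.pkl','rb'))
def ray(f,px):
    K=np.array([[f['fx'],0,f['cx']],[0,f['fy'],f['cy']],[0,0,1]])
    p=cv2.undistortPoints(np.array(px,float).reshape(-1,1,2),K,np.array(f['dist'])).reshape(-1,2)
    R=np.array(f['R']);t=np.array(f['t'])
    d=np.c_[p,np.ones(len(p))]@R
    return -R.T@t,d
def plane(f,px,z):
    c,d=ray(f,px); return c+d*((z-c[2])/d[:,2])[:,None]
def tri(f1,p1,f2,p2):
    c1,d1=ray(f1,p1);c2,d2=ray(f2,p2);out=[]
    for a,b in zip(d1,d2):
        s=np.linalg.lstsq(np.c_[a,-b],c2-c1,rcond=None)[0]
        A=c1+a*s[0];B=c2+b*s[1]; out.append(np.r_[(A+B)/2,np.linalg.norm(A-B)])
    return np.array(out)
E
python3 - <<'E'
from h import *
a=grab('scene','scene');b=grab('top','top')
for f in(a,b): print(-np.array(f['R']).T@f['t'],f['fx'])
print(robot.observe())
E
```

```text
[0.1230901  0.59116236 0.43063168] 398.3651055506352
[ 0.33449861 -0.1730874   0.89437735] 377.7534397126735
{'clock': 0.1, 'joints': array([-1.56340404e+00,  3.13370840e-01,  1.49831235e+00, -3.48638293e-05,
        1.33099027e+00, -2.23395730e-01]), 'joint_velocities': array([ 1.06025749e-03, -3.01572769e-03, -1.63979529e-03,  5.01859336e-04,
       -5.92553488e-04,  1.46929551e-05]), 'joint_efforts': array([ 5.95941005e-03, -4.02805889e+01, -2.52644545e+01,  6.96790614e-02,
        3.41667992e-02, -5.21792538e-05]), 'ee_pos': array([ 0.12007139, -0.51087578,  0.23824853]), 'orientation': array([-5.39076839e-04,  9.93348873e-01,  1.15142193e-01,  4.14185880e-05]), 'force': array([-0.23371682,  0.65412051, -0.32275654]), 'wrist_torque': array([-0.04010785,  0.00592838, -0.0486468 ]), 'grip_force': 0.0, 'opening': 0.9989279412580285}
```

View pics/scene.png

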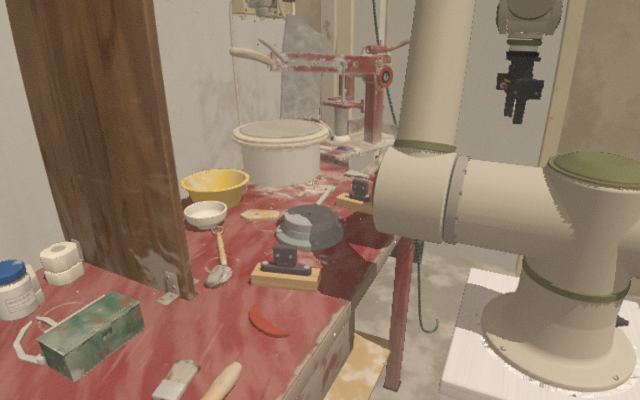

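View pics/top.png

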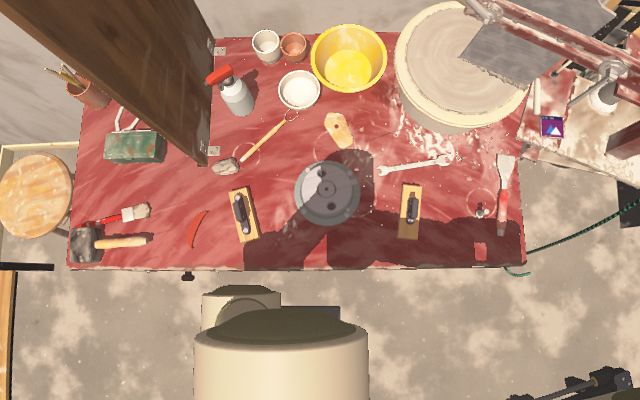

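The top picture shows the housing at about (327,193), the left block at (243,213) with what looks like the longer bar, and the right block at (410,210) with the shorter one. The panel's foot is at about (205,160). I'll zoom in for the details.

```bash
python3 - <<'E'
from h import *
a=load('top')['color'];b=load('scene')['color']
c=cv2.resize(a[150:260,215:435],None,fx=3.6,fy=3.6,interpolation=cv2.INTER_CUBIC)[:,:,::-1]
d=cv2.resize(b[165:300,230:400],None,fx=3.6,fy=3.6,interpolation=cv2.INTER_CUBIC)[:,:,::-1]
cv2.imwrite('pics/c1.png',c)
f=load('top')
print(plane(f,[[327,193]],.052),plane(f,[[240,213],[410,208]],.03),plane(f,[[236,190],[253,238],[202,165]],.0))
# left spanner dark mask vs right
hsv=cv2.cvtColor(a,cv2.COLOR_RGB2HSV)
print(c.shape)
E
```

```text
[[ 0.49954151 -0.15180235  0.052     ]] [[ 0.4598647   0.05286946  0.03      ]
 [ 0.46516406 -0.34243688  0.03      ]] [[0.52124933 0.07241166 0.        ]
 [0.40350424 0.02749186 0.        ]
 [0.58683371 0.1615953  0.        ]]
(396, 792, 3)
```

View pics/c1.png

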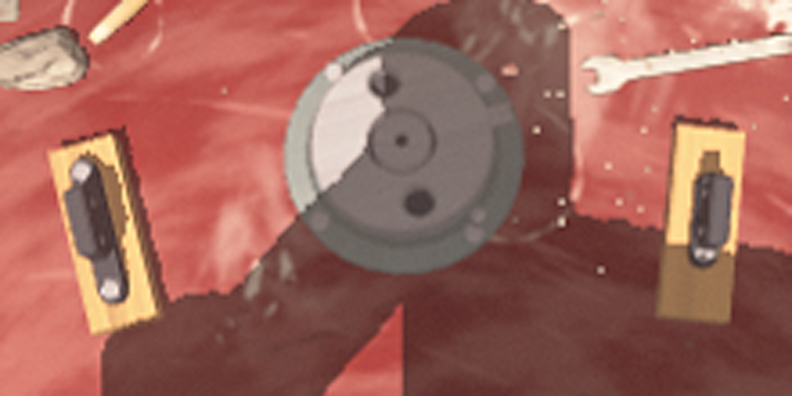

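The left spanner is the wide one, with its ends at crop (83,168) and (114,292). The holes are at (384,82) and (418,201), the lug is at about (500,116), and the post is probably at (477,225). The spanner's yaw already nearly matches both the holes and the tool, so I'll move in for a close look.

Emit:
{"api": "step_arm", "payload": {
  "moves": [
    {"dx": 27, "dy": 42, "grip": 0},
    {"dx": 54, "dy": 84, "grip": 0},
    {"dx": 81, "dy": 126, "grip": 0},
    {"dx": 108, "dy": 168, "grip": 0},
    {"dx": 135, "dy": 210, "grip": 0},
    {"dx": 162, "dy": 252, "grip": 0},
    {"dx": 189, "dy": 294, "grip": 0},
    {"dx": 216, "dy": 336, "grip": 0},
    {"dx": 230, "dy": 360, "grip": 0},
    {"dx": 230, "dy": 360, "grip": 0}
  ]
}}

```text
invalid input
```

```bash
python3 - <<'E'
from h import *
f=grab('wrist','w1'); print(robot.observe()['ee_pos'],-np.array(f['R']).T@f['t'],f['R'],f['fx'])
E
```

```text
[ 0.12007576 -0.51089637  0.23829821] [ 0.19287583 -0.49271898  0.38356944] [[ 0.22843485 -0.9735547  -0.00296081]
 [-0.93284883 -0.21975185  0.28548588]
 [-0.27858677 -0.06245293 -0.95837834]] 349.92683683211214
```

View pics/w1.png

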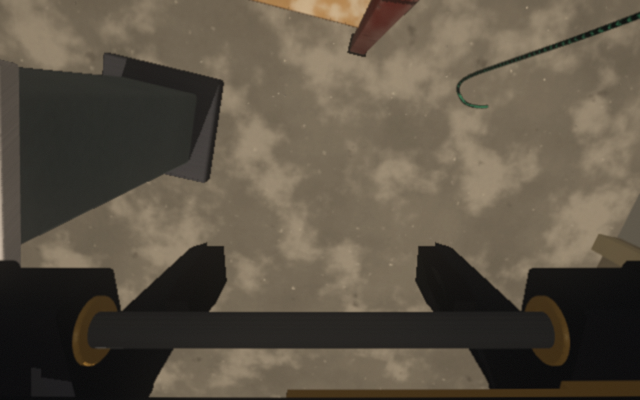

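The picture shows only floor, because the move was refused. The fingertips are at about (210,245) and (430,245). I'll resend it with every field filled in.

Emit:
{"api": "step_arm", "payload": {
  "moves": [
    {"dx": 27, "dy": 42, "dz": 0, "yaw": 0, "grip": 0},
    {"dx": 54, "dy": 84, "dz": 0, "yaw": 0, "grip": 0},
    {"dx": 81, "dy": 126, "dz": 0, "yaw": 0, "grip": 0},
    {"dx": 108, "dy": 168, "dz": 0, "yaw": 0, "grip": 0},
    {"dx": 135, "dy": 210, "dz": 0, "yaw": 0, "grip": 0},
    {"dx": 162, "dy": 252, "dz": 0, "yaw": 0, "grip": 0},
    {"dx": 189, "dy": 294, "dz": 0, "yaw": 0, "grip": 0},
    {"dx": 216, "dy": 336, "dz": 0, "yaw": 0, "grip": 0},
    {"dx": 230, "dy": 360, "dz": 0, "yaw": 0, "grip": 0},
    {"dx": 230, "dy": 360, "dz": 0, "yaw": 0, "grip": 0}
  ]
}}

```text
clock: 1.15
ee_pos: [0.351, -0.1486, 0.2387]
orientation: [-0.0, 0.993, 0.117, 0.0]
force: [-0.3, 0.3, 0.1]
opening: 1.0
grip_force: 0.0
```

```bash
python3 - <<'E'
from h import *
f=grab('wrist','w2')
E
```

```text
(no output)
```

View pics/w2.png

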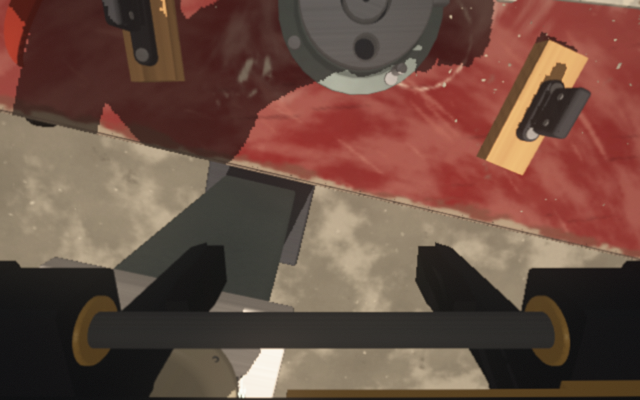

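Emit:
{"api": "step_arm", "payload": {
  "moves": [
    {"dx": 5, "dy": 45, "dz": 0, "yaw": 0, "grip": 0},
    {"dx": 10, "dy": 90, "dz": 0, "yaw": 0, "grip": 0},
    {"dx": 15, "dy": 130, "dz": 0, "yaw": 0, "grip": 0},
    {"dx": 20, "dy": 170, "dz": 0, "yaw": 0, "grip": 0},
    {"dx": 20, "dy": 190, "dz": 0, "yaw": 0, "grip": 0},
    {"dx": 20, "dy": 190, "dz": 0, "yaw": 0, "grip": 0},
    {"dx": 20, "dy": 190, "dz": 0, "yaw": 0, "grip": 0},
    {"dx": 20, "dy": 190, "dz": 0, "yaw": 0, "grip": 0},
    {"dx": 20, "dy": 190, "dz": 0, "yaw": 0, "grip": 0},
    {"dx": 20, "dy": 190, "dz": 0, "yaw": 0, "grip": 0}
  ]
}}

```text
clock: 2.2
ee_pos: [0.3701, 0.0382, 0.2387]
orientation: [0.0, 0.993, 0.114, -0.0]
force: [0.0, -1.0, -0.6]
opening: 0.999
grip_force: 0.0
```

```bash
python3 - <<'E'
from h import *
f=grab('wrist','w3')
E
```

```text
(no output)
```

View pics/w3.png

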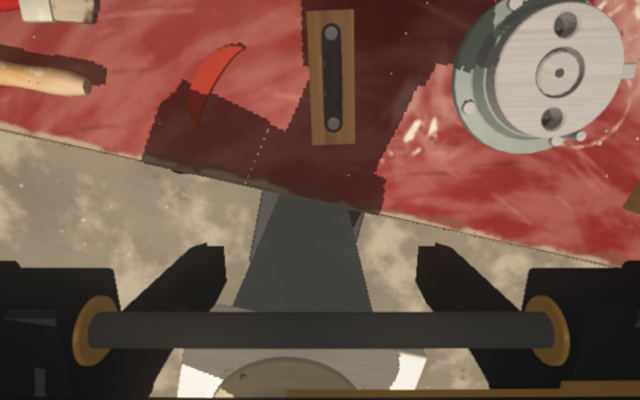

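In w3, the wide spanner's end bolts are at (332,33) and (333,124). The ring holes are at (566,25) and (551,119), the centre dot is at (559,73) and the lug is at (630,71). Next I'll refine these and triangulate them against the top view.

```bash
cat > m.py <<'E'
from h import *
def blob(f,p,r,dark):
    g=cv2.GaussianBlur(cv2.cvtColor(f['color'],cv2.COLOR_RGB2GRAY),(3,3),0)
    x,y=p; x0=max(x-r,0);y0=max(y-r,0); roi=g[y0:y+r+1,x0:x+r+1]
    _,m=cv2.threshold(roi,0,255,(cv2.THRESH_BINARY_INV if dark else cv2.THRESH_BINARY)+cv2.THRESH_OTSU)
    cs,_=cv2.findContours(m,cv2.RETR_EXTERNAL,cv2.CHAIN_APPROX_NONE)
    c=max(cs,key=cv2.contourArea); (cx,cy),(w,h),_=cv2.minAreaRect(c)
    return (cx+x0,cy+y0),(round(w,1),round(h,1))
E
python3 - <<'E'
from m import *
w=load('w3');t=load('top')
P=[('bolt',(332,33),10,0),('bolt',(333,124),10,0),('holeF',(566,25),17,1),('holeN',(551,119),17,1),('dot',(559,73),8,1)]
T=[((83,168),5,0),((114,292),5,0),((384,82),6,1),((418,201),6,1),((401,140),3,1)]
a=[];b=[]
for (n,p,r,d),(q,r2,d2) in zip(P,T):
    c,s=blob(w,p,r,d); q=(round(215+(q[0])/3.6),round(150+q[1]/3.6)); c2,s2=blob(t,q,r2,d2)
    print(n,np.round(c,1),s,np.round(c2,1),s2); a.append(c);b.append(c2)
X=tri(w,a,t,b); print(X.round(4))
zs=[.038,.038,.052,.052,.052]
for k,(f,p) in enumerate(((w,a),(t,b))):
    Q=np.array([plane(f,[pp],z)[0] for pp,z in zip(p,zs)]); print(Q.round(4))
    for i in(0,2):
        lo,hi=(Q[i+1],Q[i]); d=hi-lo; print('mid',((hi+lo)/2).round(4),'len',np.linalg.norm(d[:2]).round(4),'ang',np.arctan2(d[1],d[0]).round(4))
E
```

```text
bolt [330.8  32.8] (12.0, 12.7) [238. 197.] (10.0, 10.0)
bolt [333. 123.] (10.0, 12.0) [247. 231.] (10.0, 10.0)
holeF [565.  25.] (26.0, 22.0) [322.5 173. ] (12.0, 11.0)
holeN [551.5 119. ] (22.0, 21.0) [331. 206.] (7.1, 7.1)
dot [559.   72.5] (7.8, 9.2) [326.  188.5] (3.0, 2.0)
[[ 0.5003  0.0609  0.0221  0.0015]
 [ 0.4194  0.0388  0.0144  0.0008]
 [ 0.5507 -0.1415  0.0412  0.0027]
 [ 0.4716 -0.1605  0.045   0.002 ]
 [ 0.5119 -0.1495  0.0464  0.0013]]
[[ 0.4985  0.0606  0.038 ]
 [ 0.4212  0.0397  0.038 ]
 [ 0.5486 -0.1353  0.052 ]
 [ 0.472  -0.1562  0.052 ]
 [ 0.5114 -0.1462  0.052 ]]
mid [0.4599 0.0502 0.038 ] len 0.08 ang 0.2644
mid [ 0.5103 -0.1457  0.052 ] len 0.0795 ang 0.2664
[[ 0.4965  0.0567  0.038 ]
 [ 0.4168  0.0333  0.038 ]
 [ 0.5465 -0.142   0.052 ]
 [ 0.4695 -0.1605  0.052 ]
 [ 0.51   -0.1497  0.052 ]]
mid [0.4566 0.045  0.038 ] len 0.0831 ang 0.2853
mid [ 0.508  -0.1513  0.052 ] len 0.0792 ang 0.2345
```

The spanner is at (0.460, 0.050) with yaw 0.264, and its 80 mm length agrees with a bolt height of 38 mm. The ring is at about (0.510, -0.147) with hole yaw 0.266. I'll go down onto the tongue.

Emit:
{"api": "step_arm", "payload": {
  "moves": [
    {"dx": 40, "dy": 6, "dz": 0, "yaw": 0.035, "grip": 0},
    {"dx": 80, "dy": 11, "dz": 0, "yaw": 0.035, "grip": 0},
    {"dx": 90, "dy": 12, "dz": -20, "yaw": 0.035, "grip": 0},
    {"dx": 90, "dy": 12, "dz": -60, "yaw": 0.035, "grip": 0},
    {"dx": 90, "dy": 12, "dz": -95, "yaw": 0.035, "grip": 0},
    {"dx": 90, "dy": 12, "dz": -130, "yaw": 0.035, "grip": 0},
    {"dx": 90, "dy": 12, "dz": -160, "yaw": 0.035, "grip": 0},
    {"dx": 90, "dy": 12, "dz": -180, "yaw": 0.035, "grip": 0},
    {"dx": 90, "dy": 12, "dz": -193, "yaw": 0.035, "grip": 0},
    {"dx": 90, "dy": 12, "dz": -193, "yaw": 0.035, "grip": 0}
  ]
}}

```text
clock: 3.25
ee_pos: [0.4592, 0.0508, 0.0443]
orientation: [-0.0, 0.991, 0.132, -0.002]
force: [0.1, 0.5, 1.3]
opening: 0.998
grip_force: 0.0
```

Emit:
{"api": "step_arm", "payload": {
  "moves": [
    {"dx": 0, "dy": 0, "dz": 0, "yaw": 0, "grip": 1},
    {"dx": 0, "dy": 0, "dz": 0, "yaw": 0, "grip": 1},
    {"dx": 0, "dy": 0, "dz": 0, "yaw": 0, "grip": 1},
    {"dx": 0, "dy": 0, "dz": 0, "yaw": 0, "grip": 1},
    {"dx": 0, "dy": 0, "dz": 0, "yaw": 0, "grip": 1},
    {"dx": 0, "dy": 0, "dz": 0, "yaw": 0, "grip": 1},
    {"dx": 0, "dy": 0, "dz": 0, "yaw": 0, "grip": 1},
    {"dx": 0, "dy": 0, "dz": 0, "yaw": 0, "grip": 1},
    {"dx": 0, "dy": 0, "dz": 0, "yaw": 0, "grip": 1},
    {"dx": 0, "dy": 0, "dz": 0, "yaw": 0, "grip": 1}
  ]
}}

```text
clock: 4.25
ee_pos: [0.4602, 0.0509, 0.0458]
orientation: [0.0, 0.991, 0.133, 0.0]
force: [0.5, -0.9, 0.2]
opening: 0.156
grip_force: 30.0
```

The gripper holds the tongue at about 13.7 mm. I'll lift, then move to a spot where the wrist camera sees the ring mid-picture.

Emit:
{"api": "step_arm", "payload": {
  "moves": [
    {"dx": 0, "dy": 0, "dz": 20, "yaw": 0, "grip": 1},
    {"dx": 0, "dy": 0, "dz": 50, "yaw": 0, "grip": 1},
    {"dx": 0, "dy": 0, "dz": 90, "yaw": 0, "grip": 1},
    {"dx": -10, "dy": -10, "dz": 130, "yaw": 0, "grip": 1},
    {"dx": -25, "dy": -50, "dz": 145, "yaw": 0, "grip": 1},
    {"dx": -40, "dy": -95, "dz": 145, "yaw": 0, "grip": 1},
    {"dx": -50, "dy": -140, "dz": 145, "yaw": 0, "grip": 1},
    {"dx": -60, "dy": -185, "dz": 145, "yaw": 0, "grip": 1},
    {"dx": -60, "dy": -210, "dz": 145, "yaw": 0, "grip": 1},
    {"dx": -60, "dy": -220, "dz": 145, "yaw": 0, "grip": 1}
  ]
}}

```text
clock: 5.25
ee_pos: [0.3996, -0.1709, 0.1905]
orientation: [-0.0, 0.991, 0.131, -0.0]
force: [0.1, -0.3, -1.9]
opening: 0.154
grip_force: 30.0
```

Emit:
{"api": "step_arm", "payload": {
  "moves": [
    {"dx": 0, "dy": 0, "dz": 0, "yaw": 0, "grip": 1},
    {"dx": 0, "dy": 0, "dz": 0, "yaw": 0, "grip": 1},
    {"dx": 0, "dy": 0, "dz": 0, "yaw": 0, "grip": 1},
    {"dx": 0, "dy": 0, "dz": 0, "yaw": 0, "grip": 1},
    {"dx": 0, "dy": 0, "dz": 0, "yaw": 0, "grip": 1},
    {"dx": 0, "dy": 0, "dz": 0, "yaw": 0, "grip": 1},
    {"dx": 0, "dy": 0, "dz": 0, "yaw": 0, "grip": 1},
    {"dx": 0, "dy": 0, "dz": 0, "yaw": 0, "grip": 1},
    {"dx": 0, "dy": 0, "dz": 0, "yaw": 0, "grip": 1},
    {"dx": 0, "dy": 0, "dz": 0, "yaw": 0, "grip": 1}
  ]
}}

```text
clock: 6.25
ee_pos: [0.4001, -0.1691, 0.1907]
orientation: [-0.0, 0.991, 0.132, -0.0]
force: [-0.4, 0.6, -2.6]
opening: 0.156
grip_force: 30.0
```

```bash
python3 - <<'E'
from h import *
f=grab('wrist','w4');print(robot.observe()['ee_pos'])
E
```

```text
[ 0.40006089 -0.16910165  0.19070069]
```

View pics/w4.png

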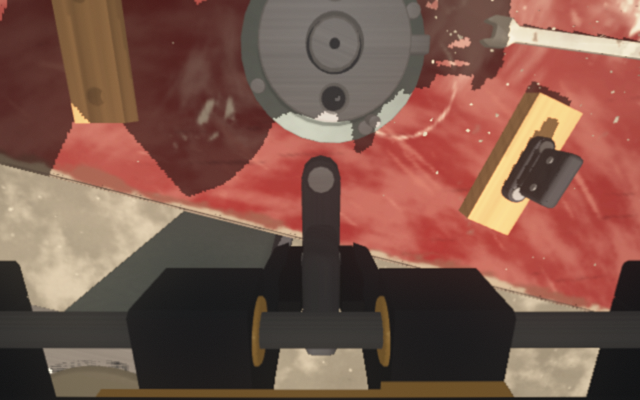

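In w4, the ring's dot is at (334,43), the near hole is at (333,99), and the held spanner's far bolt is at (320,180). Now I'll work out the correction between them.

```bash
python3 - <<'E'
from m import *
w=load('w4');w3=load('w3')
hole,s=blob(w,(333,99),17,1);dot,s2=blob(w,(334,43),8,1);bolt,s3=blob(w,(320,180),17,0)
print(hole,s,dot,s2,bolt,s3)
H=plane(w,[hole],.052)[0];D=plane(w,[dot],.052)[0];B=plane(w,[bolt],.183)[0]
e=D-H; a=np.arctan2(e[1],e[0]);print('H',H,'D',D,'ang',a,np.hypot(*e[:2]))
th=2*np.arctan2(.132,.991); u=np.array([np.cos(th),np.sin(th)])
print('B',B,'th',th,'centre from bolt',B[:2]-.04*u,'tri',tri(w,[hole,dot],w3,[(551.5,119),(559,72.5)]).round(4))
E
```

```text
(333.5, 97.5) (25.0, 25.0) (334.0, 43.0) (10.0, 10.0) (320.5, 179.0) (24.7, 24.7)
H [ 0.47378006 -0.15771147  0.052     ] D [ 0.51156301 -0.14741158  0.052     ] ang 0.2661400416959629 0.03916170661698919
B [ 0.43779539 -0.15729974  0.183     ] th 0.2648386717070569 centre from bolt [ 0.39919    -0.16776989] tri [[ 0.473  -0.1579  0.0492  0.0016]
 [ 0.5118 -0.1474  0.05    0.    ]]
```

The ring's centre is (0.5116, -0.1474), cross-checked at about 50 mm height. The spanner needs to shift by (+112, +20) mm with no yaw. I'll move over it and lower in stages.

Emit:
{"api": "step_arm", "payload": {
  "moves": [
    {"dx": 35, "dy": 7, "dz": 0, "yaw": 0, "grip": 1},
    {"dx": 75, "dy": 14, "dz": 0, "yaw": 0, "grip": 1},
    {"dx": 105, "dy": 19, "dz": 0, "yaw": 0, "grip": 1},
    {"dx": 112, "dy": 20, "dz": -15, "yaw": 0, "grip": 1},
    {"dx": 112, "dy": 20, "dz": -40, "yaw": 0, "grip": 1},
    {"dx": 112, "dy": 20, "dz": -65, "yaw": 0, "grip": 1},
    {"dx": 112, "dy": 20, "dz": -80, "yaw": 0, "grip": 1},
    {"dx": 112, "dy": 20, "dz": -90, "yaw": 0, "grip": 1},
    {"dx": 112, "dy": 20, "dz": -90, "yaw": 0, "grip": 1},
    {"dx": 112, "dy": 20, "dz": -90, "yaw": 0, "grip": 1}
  ]
}}

```text
clock: 7.3
ee_pos: [0.5121, -0.1493, 0.1012]
orientation: [0.0, 0.991, 0.132, 0.0]
force: [0.3, -0.5, -2.1]
opening: 0.158
grip_force: 30.0
```

Emit:
{"api": "step_arm", "payload": {
  "moves": [
    {"dx": 0, "dy": 0, "dz": -3, "yaw": 0, "grip": 1},
    {"dx": 0, "dy": 0, "dz": -6, "yaw": 0, "grip": 1},
    {"dx": 0, "dy": 0, "dz": -9, "yaw": 0, "grip": 1},
    {"dx": 0, "dy": 0, "dz": -12, "yaw": 0, "grip": 1},
    {"dx": 0, "dy": 0, "dz": -14, "yaw": 0, "grip": 1},
    {"dx": 0, "dy": 0, "dz": -14, "yaw": 0, "grip": 1},
    {"dx": 0, "dy": 0, "dz": -14, "yaw": 0, "grip": 1},
    {"dx": 0, "dy": 0, "dz": -14, "yaw": 0, "grip": 1},
    {"dx": 0, "dy": 0, "dz": -14, "yaw": 0, "grip": 1},
    {"dx": 0, "dy": 0, "dz": -14, "yaw": 0, "grip": 1}
  ]
}}

```text
clock: 8.3
ee_pos: [0.5121, -0.1491, 0.0868]
orientation: [0.0, 0.991, 0.133, 0.0]
force: [0.4, -0.2, -3.1]
opening: 0.154
grip_force: 30.0
```

The tips are about 5 mm in with no contact force. I'll go on down to just above the seat.

Emit:
{"api": "step_arm", "payload": {
  "moves": [
    {"dx": 0, "dy": 0, "dz": -3, "yaw": 0, "grip": 1},
    {"dx": 0, "dy": 0, "dz": -6, "yaw": 0, "grip": 1},
    {"dx": 0, "dy": 0, "dz": -9, "yaw": 0, "grip": 1},
    {"dx": 0, "dy": 0, "dz": -11, "yaw": 0, "grip": 1},
    {"dx": 0, "dy": 0, "dz": -12, "yaw": 0, "grip": 1},
    {"dx": 0, "dy": 0, "dz": -12, "yaw": 0, "grip": 1},
    {"dx": 0, "dy": 0, "dz": -12, "yaw": 0, "grip": 1},
    {"dx": 0, "dy": 0, "dz": -12, "yaw": 0, "grip": 1},
    {"dx": 0, "dy": 0, "dz": -12, "yaw": 0, "grip": 1},
    {"dx": 0, "dy": 0, "dz": -12, "yaw": 0, "grip": 1}
  ]
}}

```text
clock: 9.3
ee_pos: [0.5121, -0.1491, 0.0748]
orientation: [0.0, 0.991, 0.132, 0.0]
force: [-0.2, 0.7, -2.7]
opening: 0.152
grip_force: 30.0
```

```bash
python3 - <<'E'
from h import *
f=grab('wrist','w5');g=grab('scene','s5')
o=robot.observe();print(o['force'],o['wrist_torque'],o['joints'])
a=cv2.resize(f['color'],(480,300));b=cv2.resize(g['color'][165:265,240:400],(480,300),interpolation=cv2.INTER_CUBIC)
cv2.imwrite('pics/c5.png',np.vstack([a,b])[:,:,::-1])
E
```

```text
[-0.24311516 -0.74812029 -1.4241014 ] [ 0.0086405   0.04196092 -0.03319835] [-5.03198908e-01  5.17999049e-01  1.66386408e+00  3.42283022e-05
  9.59662099e-01  8.01856530e-01]
```

View pics/c5.png

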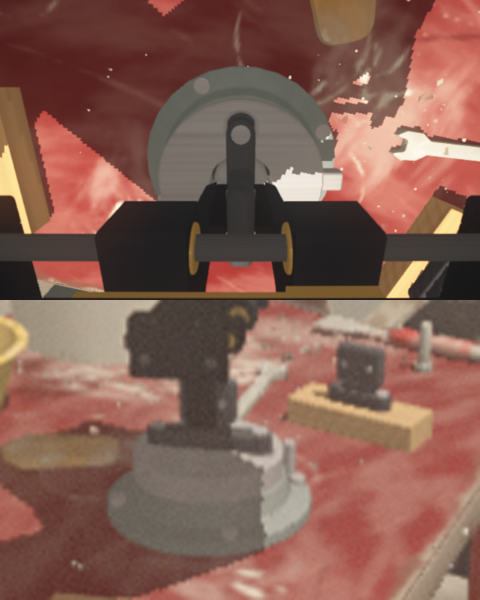

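The picture shows the bar lying on the ring with both prongs down, and no side force. Now I'll turn clockwise in stages while watching the wrist torque.

Emit:
{"api": "step_arm", "payload": {
  "moves": [
    {"dx": 0, "dy": 0, "dz": 0, "yaw": -0.08, "grip": 1},
    {"dx": 0, "dy": 0, "dz": 0, "yaw": -0.16, "grip": 1},
    {"dx": 0, "dy": 0, "dz": 0, "yaw": -0.24, "grip": 1},
    {"dx": 0, "dy": 0, "dz": 0, "yaw": -0.32, "grip": 1},
    {"dx": 0, "dy": 0, "dz": 0, "yaw": -0.4, "grip": 1},
    {"dx": 0, "dy": 0, "dz": 0, "yaw": -0.48, "grip": 1},
    {"dx": 0, "dy": 0, "dz": 0, "yaw": -0.56, "grip": 1},
    {"dx": 0, "dy": 0, "dz": 0, "yaw": -0.64, "grip": 1},
    {"dx": 0, "dy": 0, "dz": 0, "yaw": -0.7, "grip": 1},
    {"dx": 0, "dy": 0, "dz": 0, "yaw": -0.7, "grip": 1}
  ]
}}

```text
clock: 10.4
ee_pos: [0.5121, -0.1496, 0.0748]
orientation: [0.0, 0.976, -0.216, 0.0]
force: [-0.2, -3.4, -2.2]
opening: 0.155
grip_force: 30.0
```

```bash
python3 - <<'E'
from h import *
f=grab('wrist','w6');g=grab('top','t6')
o=robot.observe();print(o['force'],o['wrist_torque'],o['orientation'],o['ee_pos'])
a=cv2.resize(f['color'],(480,300));b=cv2.resize(g['color'][150:240,270:414],(480,300),interpolation=cv2.INTER_CUBIC)
cv2.imwrite('pics/c6.png',np.vstack([a,b])[:,:,::-1])
E
```

```text
[-0.89739063 -3.53529598 -1.66782787] [-0.62644262  0.07379754  0.18037195] [ 3.11709656e-04  9.76716222e-01 -2.14534919e-01  3.03719280e-04] [ 0.51221405 -0.14945086  0.07485192]
```

View pics/c6.png

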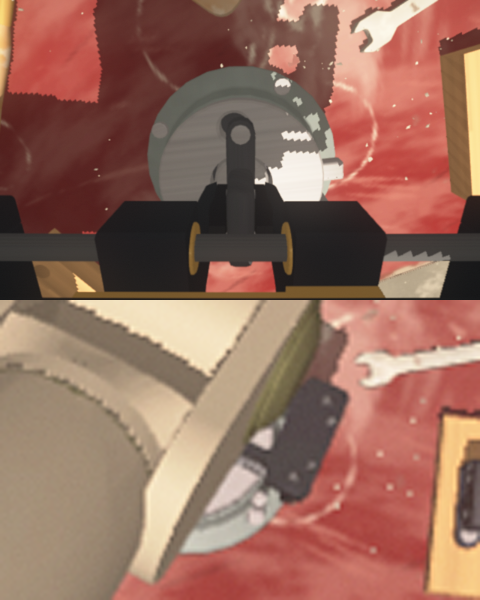

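The ring follows with 0.18 N m, which is plain friction. The lug (335,168) turns with the spanner, and the hole shows to the left of the prong. I'll carry on in small amounts.

Emit:
{"api": "step_arm", "payload": {
  "moves": [
    {"dx": 0, "dy": 0, "dz": 0, "yaw": -0.03, "grip": 1},
    {"dx": 0, "dy": 0, "dz": 0, "yaw": -0.06, "grip": 1},
    {"dx": 0, "dy": 0, "dz": 0, "yaw": -0.09, "grip": 1},
    {"dx": 0, "dy": 0, "dz": 0, "yaw": -0.12, "grip": 1},
    {"dx": 0, "dy": 0, "dz": 0, "yaw": -0.12, "grip": 1},
    {"dx": 0, "dy": 0, "dz": 0, "yaw": -0.12, "grip": 1},
    {"dx": 0, "dy": 0, "dz": 0, "yaw": -0.12, "grip": 1},
    {"dx": 0, "dy": 0, "dz": 0, "yaw": -0.12, "grip": 1},
    {"dx": 0, "dy": 0, "dz": 0, "yaw": -0.12, "grip": 1},
    {"dx": 0, "dy": 0, "dz": 0, "yaw": -0.12, "grip": 1}
  ]
}}

```text
clock: 11.5
ee_pos: [0.5123, -0.1493, 0.0749]
orientation: [0.0, 0.962, -0.273, 0.0]
force: [1.0, -5.5, -2.0]
opening: 0.157
grip_force: 30.0
```

```bash
python3 -c "
from plant import robot
o=robot.observe();print(o['force'],o['wrist_torque'],o['orientation'])"
```

```text
[ 1.00835968 -5.54297777 -1.99306008] [-0.89118792 -0.08282084  0.18093043] [ 1.13998926e-04  9.61894542e-01 -2.73420479e-01  3.45075330e-04]
```

Emit:
{"api": "step_arm", "payload": {
  "moves": [
    {"dx": 0, "dy": 0, "dz": 0, "yaw": -0.03, "grip": 1},
    {"dx": 0, "dy": 0, "dz": 0, "yaw": -0.06, "grip": 1},
    {"dx": 0, "dy": 0, "dz": 0, "yaw": -0.08, "grip": 1},
    {"dx": 0, "dy": 0, "dz": 0, "yaw": -0.08, "grip": 1},
    {"dx": 0, "dy": 0, "dz": 0, "yaw": -0.08, "grip": 1},
    {"dx": 0, "dy": 0, "dz": 0, "yaw": -0.08, "grip": 1},
    {"dx": 0, "dy": 0, "dz": 0, "yaw": -0.08, "grip": 1},
    {"dx": 0, "dy": 0, "dz": 0, "yaw": -0.08, "grip": 1},
    {"dx": 0, "dy": 0, "dz": 0, "yaw": -0.08, "grip": 1},
    {"dx": 0, "dy": 0, "dz": 0, "yaw": -0.08, "grip": 1}
  ]
}}

```text
clock: 12.5
ee_pos: [0.5121, -0.1492, 0.0748]
orientation: [0.0, 0.95, -0.312, 0.0]
force: [-0.3, -4.8, 0.2]
opening: 0.154
grip_force: 30.0
```

```bash
python3 -c "
from plant import robot
o=robot.observe();print(o['force'],o['wrist_torque'],o['orientation'])"
```

```text
[-0.25836714 -4.7979158   0.16743849] [-0.90576223 -0.02318878  0.16677084] [ 6.78561461e-05  9.50189009e-01 -3.11674228e-01  1.35636007e-04]
```

Emit:
{"api": "step_arm", "payload": {
  "moves": [
    {"dx": 0, "dy": 0, "dz": 0, "yaw": -0.03, "grip": 1},
    {"dx": 0, "dy": 0, "dz": 0, "yaw": -0.06, "grip": 1},
    {"dx": 0, "dy": 0, "dz": 0, "yaw": -0.08, "grip": 1},
    {"dx": 0, "dy": 0, "dz": 0, "yaw": -0.08, "grip": 1},
    {"dx": 0, "dy": 0, "dz": 0, "yaw": -0.08, "grip": 1},
    {"dx": 0, "dy": 0, "dz": 0, "yaw": -0.08, "grip": 1},
    {"dx": 0, "dy": 0, "dz": 0, "yaw": -0.08, "grip": 1},
    {"dx": 0, "dy": 0, "dz": 0, "yaw": -0.08, "grip": 1},
    {"dx": 0, "dy": 0, "dz": 0, "yaw": -0.08, "grip": 1},
    {"dx": 0, "dy": 0, "dz": 0, "yaw": -0.08, "grip": 1}
  ]
}}

```text
clock: 13.5
ee_pos: [0.512, -0.1494, 0.0748]
orientation: [0.0, 0.937, -0.349, -0.0]
force: [-1.6, -6.8, -1.0]
opening: 0.153
grip_force: 30.1
```

```bash
python3 -c "
from h import *
f=grab('wrist','w7');cv2.imwrite('pics/c7.png',f['color'][:300,:,::-1])
o=robot.observe();print(o['force'],o['wrist_torque'],o['orientation'])"
```

```text
[-0.98568942 -6.87470733 -1.00299062] [-1.1452527   0.22009833  0.21895579] [ 3.18603784e-04  9.37002479e-01 -3.49322561e-01  1.29053095e-05]
```

View pics/c7.png

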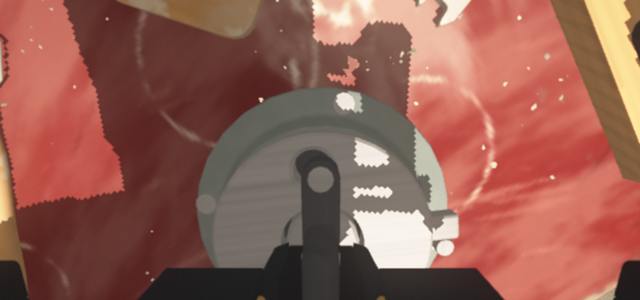

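The lug (445,224) has nearly reached the post (445,247), with a gap of about 0.05 rad. I'll close it.

Emit:
{"api": "step_arm", "payload": {
  "moves": [
    {"dx": 0, "dy": 0, "dz": 0, "yaw": -0.02, "grip": 1},
    {"dx": 0, "dy": 0, "dz": 0, "yaw": -0.04, "grip": 1},
    {"dx": 0, "dy": 0, "dz": 0, "yaw": -0.06, "grip": 1},
    {"dx": 0, "dy": 0, "dz": 0, "yaw": -0.06, "grip": 1},
    {"dx": 0, "dy": 0, "dz": 0, "yaw": -0.06, "grip": 1},
    {"dx": 0, "dy": 0, "dz": 0, "yaw": -0.06, "grip": 1},
    {"dx": 0, "dy": 0, "dz": 0, "yaw": -0.06, "grip": 1},
    {"dx": 0, "dy": 0, "dz": 0, "yaw": -0.06, "grip": 1},
    {"dx": 0, "dy": 0, "dz": 0, "yaw": -0.06, "grip": 1},
    {"dx": 0, "dy": 0, "dz": 0, "yaw": -0.06, "grip": 1}
  ]
}}

```text
clock: 14.55
ee_pos: [0.5118, -0.1496, 0.0748]
orientation: [0.001, 0.926, -0.377, -0.0]
force: [-1.1, -7.4, 0.2]
opening: 0.157
grip_force: 31.1
```

```bash
python3 -c "
from plant import robot
o=robot.observe();print(o['force'],o['wrist_torque'],o['orientation'])"
```

```text
[-1.05350285 -7.42545526  0.1736255 ] [-1.32585941  0.39626262  0.68557765] [ 6.93667455e-04  9.26331088e-01 -3.76709729e-01 -1.20934849e-04]
```

The torque jumped to 0.69 N m, so the ring is against the stop. I'll ease off the load, open partway and rise straight up.

Emit:
{"api": "step_arm", "payload": {
  "moves": [
    {"dx": 0, "dy": 0, "dz": 0, "yaw": 0.015, "grip": 1},
    {"dx": 0, "dy": -0.5, "dz": -0.5, "yaw": 0.03, "grip": 1},
    {"dx": 0, "dy": -1, "dz": -0.5, "yaw": 0.04, "grip": 1},
    {"dx": 0, "dy": -1, "dz": -0.5, "yaw": 0.04, "grip": 1},
    {"dx": 0, "dy": -1, "dz": -0.5, "yaw": 0.04, "grip": 0.6},
    {"dx": 0, "dy": -1, "dz": -0.5, "yaw": 0.04, "grip": 0.6},
    {"dx": 0, "dy": -1, "dz": -0.5, "yaw": 0.04, "grip": 0.6},
    {"dx": 0, "dy": -1, "dz": -0.5, "yaw": 0.04, "grip": 0.6},
    {"dx": 0, "dy": -1, "dz": -0.5, "yaw": 0.04, "grip": 0.6},
    {"dx": 0, "dy": -1, "dz": -0.5, "yaw": 0.04, "grip": 0.6}
  ]
}}

```text
clock: 15.55
ee_pos: [0.5121, -0.15, 0.0742]
orientation: [-0.0, 0.933, -0.359, -0.0]
force: [-0.6, -0.2, 0.3]
opening: 0.399
grip_force: 0.0
```

Emit:
{"api": "step_arm", "payload": {
  "moves": [
    {"dx": 0, "dy": 0, "dz": 5, "yaw": 0, "grip": 0.6},
    {"dx": 0, "dy": 0, "dz": 15, "yaw": 0, "grip": 0.6},
    {"dx": 0, "dy": 0, "dz": 30, "yaw": 0, "grip": 0.6},
    {"dx": 0, "dy": 0, "dz": 50, "yaw": 0, "grip": 0.6},
    {"dx": 0, "dy": 0, "dz": 75, "yaw": 0, "grip": 0.6},
    {"dx": 0, "dy": 0, "dz": 100, "yaw": 0, "grip": 0.6},
    {"dx": -20, "dy": 0, "dz": 120, "yaw": 0, "grip": 0.6},
    {"dx": -50, "dy": 20, "dz": 130, "yaw": 0, "grip": 0.6},
    {"dx": -80, "dy": 40, "dz": 130, "yaw": 0, "grip": 0.6},
    {"dx": -80, "dy": 40, "dz": 130, "yaw": 0, "grip": 0.6}
  ]
}}

```text
clock: 16.55
ee_pos: [0.4298, -0.1082, 0.2053]
orientation: [-0.0, 0.934, -0.359, 0.0]
force: [1.6, -0.4, -0.4]
opening: 0.402
grip_force: 0.0
```

```bash
python3 - <<'E'
from m import *
f=grab('wrist','w8')
R=np.array(f['R']);t=np.array(f['t'])
K=np.array([[f['fx'],0,f['cx']],[0,f['fy'],f['cy']],[0,0,1]])
# bolts expected at bar top z=.066, spanner angle
o=robot.observe();print(o['ee_pos'],o['opening'],o['force'],o['orientation'])
th=2*np.arctan2(-.377,.926)+.04;c=np.array([.5116,-.148]);u=np.array([np.cos(th),np.sin(th)])
for s in(1,-1):
    X=np.r_[c+s*.04*u,.066]
    p=cv2.projectPoints(X.reshape(1,3),cv2.Rodrigues(R)[0],t,K,np.array(f['dist']))[0].ravel()
    try:
        b,sz=blob(f,tuple(int(round(v)) for v in p),12,0); print(p,b,sz,plane(f,[b],.066))
    except Exception as e: print(p,e)
E
```

```text
[ 0.43136995 -0.10945599  0.20543678] 0.3985132880501176 [0.12373674 0.34593101 0.15878322] [ 1.14138006e-04  9.33450125e-01 -3.58706211e-01  8.40335377e-04]
[289.17433452  19.35400087] (287.5, 21.0) (14.8, 14.8) [[ 0.54134807 -0.17309791  0.066     ]]
[291.74758611 129.59380209] (295.5, 131.0) (14.0, 7.0) [[ 0.47905791 -0.12269975  0.066     ]]
```

The bolts measure 80.1 mm apart when cast onto z = 66 mm, so the spanner is fully seated, and its middle is within 2 mm of the ring's centre. I'll hand it in.

```bash
python3 -c "
from plant import robot
print(robot.sign_off())"
```

```text
the job is handed in; nothing more can be done
None
```

I turned the lock ring clockwise to its stop with the wide spanner, left the spanner standing fully down in the ring with the gripper clear, never touched the narrow one, and handed the job in; sign-off returned no verdict.

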